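Dark-zero a filter photometer and click its lever to the third filter

ROBOT

A 6-joint arm with a two-finger parallel gripper is mounted at the origin on the work surface. World frame = base frame: x ahead of the robot, y to its left, z up, the work surface at z = 0. Lengths are in mm, angles in rad, forces in N, time in s.
With the tool pointing down it reaches from about 350 to 875 mm from the base axis. Payload 4.2 kg.
Tool frame: the origin (TCP) lies midway between the tips of the shut fingers; the grasp point (between the pads) lies 19 mm behind it; z points along the fingers, y is the line along which they close (so a half turn about z gives the same grasp; the last joint's range is limited). The gripper opens to 85 mm and grips with 20 to 120 N. Pads are 22 mm wide; open, the fingers measure 114 mm over their backs; the gripper's body (76 mm by 85 mm) begins 54 mm behind the grasp point. The pads swing forward as they close: fully open they stand 13 mm farther back than shut.
Start: joints at [-1.08, 0.385, 0.008, 0, -1.194, -0.259], TCP at [143.599, -608.259, 201.512] pointing down, gripper open.
Joint ranges: [-3.14, 3.14], [-1.21, 2.06], [-1.07, 1.41], [-3.16, 2.05], [-2.99, -0.16], [-3.1, 3.1]. Speed limits (rad/s): [2.79, 2.79, 3.14, 3.14, 3.14, 3.14].

INTERFACE

Orientations are given as a unit quaternion [x, y, z, w].
In Python, from bench import read_state, get_image, job_done gives the robot as it stands.
- The arm moves only by the shell command python3 -m jog 'ROWS'. ROWS is JSON, a list of rows, each a list of 3 entries, a list of its own where there are three numbers: the shift along the world's x, y, z scaled (see below), then the turn, a rotation vector about the world's x, y, z scaled (see below), then the gripper's target within -1 to 1 (shut at 1, half-way at 0, fully open at -1). In form: [[[x, y, z], [wx, wy, wz], claw], ...]. A call has 1 to 20 rows; each row is the pose to reach, as a shift and turn from the pose commanded when the call began; what a row does not reach only later rows make up. The controller multiplies each number of a shift by 10 cm and each number of a turn by 120 degrees. A row lasts 1/10 s, in which the tool goes at most 50 mm and 8.59 degrees, less where a joint would pass 70% of its speed; a pose out of reach is approached as far as the arm can. A call with a number of a shift or a turn outside -1 to 1 is refused whole. A call with a gripper value outside its range is refused whole. The fingers move at their own pace and stop on an object; the grip force is fixed at half the most. Time passes only in rows, so rows that repeat a pose let the fingers close. It gives the time, the measured TCP pose, the force, the opening and the grip force at its end, in the units of the state.
- read_state(): the state, without advancing time (a new reading comes with each control period).
- get_image(name): name is "scene" or "top" or "wrist"; returns a dict with "frame" (400x640x3 uint8, red, green, blue), "range_z" (400x640 float32, mm along the optical axis (not along the pixel's ray), 0 where there is no reading), "fx", "fy", "cx", "cy" (pixels), "R" (3x3) and "t" (3): a world point X has camera coordinates R X + t. Camera axes: x right, y down, z forward; pixel columns grow to the right and rows downward; lengths in mm; the calibration is good to about 2 mm. A picture is of the moment at which its call begins.
- job_done(): hands the job in; it is judged then, once.
The state is a dict: "clock": time; "joints": joint angles; "joint_vel": joint speeds; "joint_efforts": joint torques, N m; "position": TCP position; "ee_rot": TCP orientation; "contact_force": force on the tool from outside, world axes, zero at the start; "wrist_torque": the same for the moment, N m; "gripper_width": finger opening in mm; "grasp_force": force on a finger pad.
Only numpy, scipy, OpenCV 4.12 (cv2) and the standard library are available. Lean on these libraries where they do the work, as an engineer would, in place of code of your own. Each camera call takes 0.05 s, during which the arm holds its last target. There are 200 camera calls.

TASK

Zero the photometer in the dark and then bring in its third filter, all with light pushes of the fingertips and never pinching the lever. Push the filter lever to the home end of its slot, beside the dot, where the beam is shut off, and with it there press the wide zero key all the way down and let it come up. Then push the lever back along the slot by three clicks, counting them from home, and leave it resting in that third click without ever running past it; let go of everything and leave the glassware and cuvette rack where they stand.

Things in the scene. Friction and masses are not known exactly. Their poses are not given: they have to be found in the camera images.
- photometer: White bench photometer, fixed, 240 mm deep (its x) by 320 mm wide (its y), flat deck 85 mm above the bench. Origin: centre of its underside; x from front (robot side) to back, y to its left, z up; turned up to 0.35 rad. A grey lamp house 40 mm above the deck fills the back from x = +42 mm. The lever slot runs along y at x = 0 in an aluminium plate, one mark per stop, a dot at home, the right end.
- home_mark (a point): Point in the slot on the deck surface (85 mm above the bench) at the home stop, photometer x 0, y -35 mm: the foot of the lever when home. Fixed on the photometer.
- lever_mid (a point): Centre of the lever's black thumb tab, an upright block 24 mm deep (photometer x), 10 mm thick along the slot (photometer y), 20 mm high; underside 4 mm, top 24 mm above the deck. This point is 14 mm above the deck and moves with the lever. The deck is clear for 60 mm along the slot beyond either end of the travel.
- filter_lever (a joint): Lever position, m: 0 at home, growing to the photometer's left (+y). Six sprung clicks 14 mm apart, home 0 to 0.070; the third from home is 0.042. Leaving a click takes about 6 N; past half-way (7 mm) the lever snaps by itself into the next, ahead of the finger, and stays. Rubber end stops 3 mm beyond the first and last. Starts at or near the first, second or third click.
- key_top (a point): Centre of the top of the wide grey zero key in front of the slot: a bar 20 mm (photometer x) by 36 mm (y), top 8 mm above the deck when up; moves with the key. To its left two small round keys, 40 and 62 mm off (2 mm proud, not used), and the 20 mm high, 48 mm wide cap of the sample well, 110 mm off; to its right the flat display.
- zero_key (a joint): How far the zero key is pressed, m: 0 up, 0.005 fully down. A spring pushes it up with about 2 N at the top and 5 N fully down.
- flask: Stoppered glass conical flask, 84 mm across the foot, 125 mm high, standing on the bench beside the photometer. Loose; not to be disturbed. Origin: centre of its underside.
- reagent_bottle: Amber glass bottle with a black cap, 60 mm across, 125 mm high, on the bench beside the photometer. Loose; not to be disturbed. Origin: centre of its underside.
- cuvette_rack: Low white tray, 60 x 110 x 30 mm, with three clear cuvettes standing in it (47 mm high), on the bench in front of the photometer. Loose; not to be disturbed. Origin: centre of its underside.
- beaker: Glass beaker, 66 mm across the rim, 85 mm high, on the bench beside the photometer. Loose; not to be disturbed. Origin: centre of its underside.

How it is judged (in metres and radians):
On the way, in this order (a step that is already met when the one before it is completed fails the run):
1. the lever is in its home stop (value of joint filter_lever below 0.003 m), for 0.2 s.
2. the zero key is pressed down with the lever at home (value of joint zero_key above 0.0035 m and value of joint filter_lever below 0.004 m), for 0.1 s.
3. the lever has come to the third click (value of joint filter_lever between 0.038 and 0.046 m and value of joint zero_key below 0.0015 m), for 0.3 s.
At the end, for the whole second after the job is handed in: The lever rests within 3 mm of the third click (0.042 m from home), the zero key is up again, and the flask, bottle, beaker and cuvette rack stand within 15 mm of where they were (value of joint filter_lever between 0.039 and 0.045 m and velocity of joint filter_lever between -0.005 and 0.005 m/s and value of joint zero_key below 0.0015 m and distance of each of flask, reagent_bottle, cuvette_rack, beaker from where it was at the start of the episode below 0.015 m); the robot touches nothing.
It fails at once if the lever runs past the third click (over the hump towards the fourth) (value of joint filter_lever above 0.05 m).
It fails at once if the zero key is pressed while the lever is not at home (value of joint zero_key above 0.003 m and value of joint filter_lever above 0.006 m).
It fails at once if the lever is pinched: fingers press on both of its sides at once (contact force between the fingers and filter_lever_c0 above 1 N and contact force between the fingers and filter_lever_c1 above 1 N).
It fails at once if the lever or the zero key is pushed with more than 30 N (contact force between the fingers and filter_lever above 30 N or contact force between the fingers and zero_key above 30 N).
It fails at once if a bystander is lifted, carried, pushed away or tipped (distance of any of flask, reagent_bottle, cuvette_rack, beaker from where it was at the start of the episode above 0.02 m or angle between any of flask, reagent_bottle, beaker, cuvette_rack's own z axis and vertical above 0.3 rad).
It also fails if it takes over 61 s, if anything falls off the work surface, if the arm or the gripper's body presses on something with over 40 N, if the wrist force passes 120 N, or if a joint passes its speed limit or range.

## Working session

There is one attempt and no reset: what is moved stays moved. The work goes in short steps, Python scripts to look and compute and a shell command to move; the robot and the scene stay as the last step left them, time stands still between calls to the robot, and variables do not carry over. Pictures are saved under pics/ and viewed, at most 10 in all, crops included, and the job is handed in when it is done.

```bash
mkdir -p pics; cat > h.py <<'E'
import numpy as np, cv2
from bench import *
def grab(n,save=None):
    d=get_image(n)
    if save: cv2.imwrite('pics/'+save,cv2.cvtColor(d['frame'],cv2.COLOR_RGB2BGR))
    return d
def ray(d,u,v,z):
    R=np.array(d['R']);t=np.array(d['t']).ravel()
    c=-R.T@t; r=R.T@np.array([(u-d['cx'])/d['fx'],(v-d['cy'])/d['fy'],1])
    return c+r*(z-c[2])/r[2]
def pt(d,u,v):
    Z=d['range_z'][int(v),int(u)];R=np.array(d['R']);t=np.array(d['t']).ravel()
    return R.T@(np.array([(u-d['cx'])/d['fx']*Z,(v-d['cy'])/d['fy']*Z,Z])-t)
E
python3 - <<'E'
from h import *
import pickle
for n in ('top','scene'):
    d=grab(n,n+'0.png'); pickle.dump(d,open(n+'0.pkl','wb')); print(n,d['fx'],-np.array(d['R']).T@np.array(d['t']).ravel())
print(read_state())
E
```

```text
top 393.1390024949625 [492.33325762  15.12048556 890.46562748]
scene 511.8703596913656 [1520.59563779  -70.61260766  930.05824732]
{'clock': 0.1, 'joints': array([-1.08041350e+00,  3.85473942e-01,  6.74618407e-03, -4.04016355e-04,
       -1.19400425e+00, -2.58600942e-01]), 'joint_vel': array([-0.00016234, -0.00252074,  0.00244497,  0.00117533, -0.00253712,
        0.00053801]), 'joint_efforts': array([-3.85147960e-04, -3.93318343e+01,  1.88930690e+01,  4.19791684e+00,
       -2.57619584e-03,  3.83301327e-06]), 'position': array([ 143.43923229, -607.71624091,  200.5327005 ]), 'ee_rot': array([-1.15557634e-01,  9.93300288e-01,  9.69449137e-04, -1.79284517e-04]), 'contact_force': array([-0.31981755, -0.10821398, -0.67239266]), 'wrist_torque': array([ 0.02011636, -0.05096192,  0.02782454]), 'grasp_force': 0.0, 'gripper_width': 85.4848501931799}
```

View pics/top0.png

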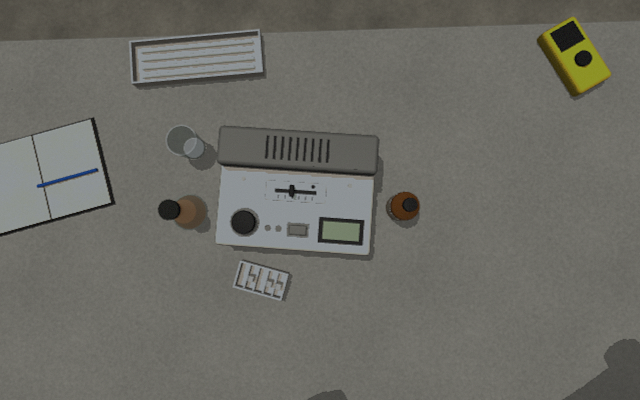

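View pics/scene0.png

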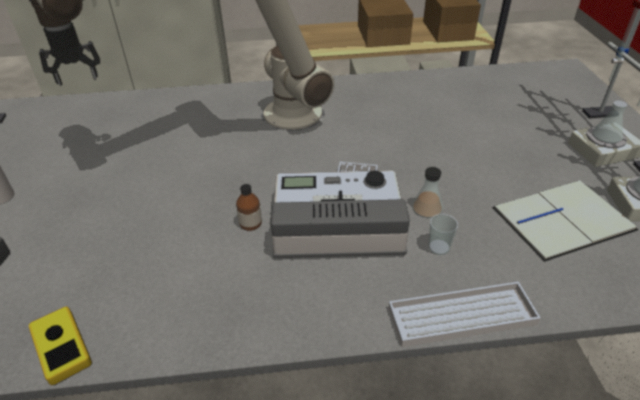

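The top view shows the photometer with the lever tab at about (292,190), the dot at (313,186), the zero key at (297,229) and the cap at (243,222). The rack is at (261,280), the bottle at (404,206), and the flask and beaker are on the left. The scene view agrees. I'll zoom in and measure next.

```bash
python3 - <<'E'
from h import *
import pickle
d=pickle.load(open('top0.pkl','rb'))
f=cv2.cvtColor(d['frame'],cv2.COLOR_RGB2BGR)
c=cv2.resize(f[120:260,210:385],None,fx=4,fy=4,interpolation=cv2.INTER_CUBIC); cv2.imwrite('pics/c1.png',c)
g=f.max(2)
# white deck contour
hsv=cv2.cvtColor(f,cv2.COLOR_BGR2HSV)
m=((g>150)).astype(np.uint8)
n,l,s,ce=cv2.connectedComponentsWithStats(m)
print([(s[i].tolist(),ce[i].round(1).tolist()) for i in range(1,n) if s[i,4]>300])
for u,v,z in((292,190,109),(313,186,85),(297,229.5,93),(217,245,85),(371,254,85),(219,170,85),(375,175,85),(243,222,105)): print(u,v,ray(d,u,v,z).round(1),pt(d,u,v).round(1))
E
```

```text
[([222, 167, 150, 38, 609], [298.3, 181.1]), ([224, 195, 146, 58, 895], [289.3, 230.2])]
292 190 [566.   78.5 109. ] [565.8  78.4 110.5]
313 186 [575.4  37.   85. ] [575.1  36.9  87.7]
297 229.5 [486.9  71.3  93. ] [486.9  71.1  95.6]
217 245 [459.1 236.8  85. ] [4.556e+02 2.601e+02 1.000e-01]
371 254 [433.7 -77.5  85. ] [427.6 -87.    2.2]
219 170 [613.8 231.3  85. ] [626.  252.9   4.4]
375 175 [594.8 -90.9  85. ] [ 605.4 -102.     1.1]
243 222 [504.6 178.5 105. ] [504.5 178.  107.4]
```

View pics/c1.png

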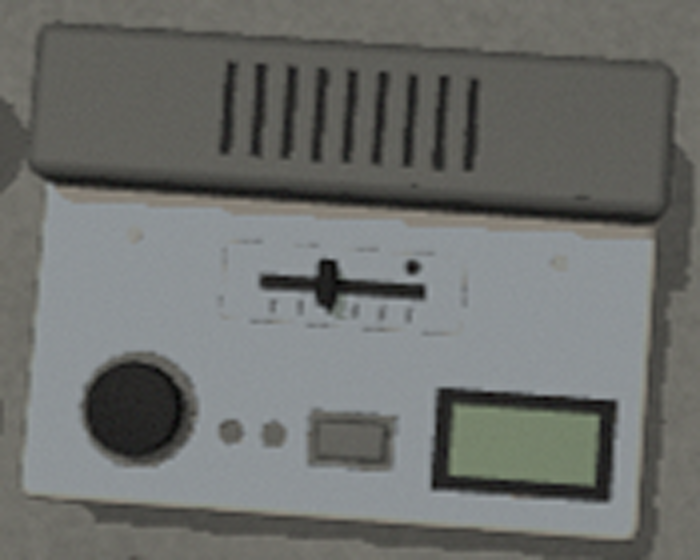

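The crop shows the slot from (262,282) to (423,292) in crop pixels, with six marks at x≈272 to 409. The tab is at about (327,284) and the key at (351,440). The lever appears to be near the third click (0.042).

```bash
python3 - <<'E'
from h import *
import pickle
d=pickle.load(open('top0.pkl','rb'))
P=lambda x,y,z:ray(d,210+(x+.5)/4-.5,120+(y+.5)/4-.5,z)[:2]
a,b=P(260,282,85),P(425,292,85); dy=a-b; yaw=-np.arctan2(dy[0],dy[1]); print('slot',a,b,np.linalg.norm(dy),yaw)
k=P(351,440,93); tab=P(327,284,109); dot=P(412,267,85)
ends=P(432,440,85),P(616,452,85)
print('m',P(409,314,85),P(272,305,85))
for e in(yaw,-0.07):
    X=np.array([np.cos(e),np.sin(e)]);Y=np.array([-X[1],X[0]])
    mid=(a+b)/2
    print(e,'home',mid-35*Y,'tab rel',(tab-mid)@X,(tab-mid)@Y+35,'key rel',(k-mid)@X,(k-mid)@Y,'cap',(P(135,408,105)-k)@Y,'marks',(P(409,314,85)-mid)@Y+35,(P(272,305,85)-mid)@Y+35, 'dot',(dot-mid)@Y+35)
print('mid',mid,'key',k,'tab',tab)
E
```

```text
slot [568.92607042 116.34270386] [561.55982501  31.42888957] 85.23272511319179 -0.08653303616929169
m [550.43581094  39.91900597] [556.88039734 110.35906159]
-0.08653303616929169 home [562.21806978  39.01675438] tab rel -0.9821797666754972 40.85093314104087 key rel -78.01878843831933 -10.117916345766334 cap 108.37290637721489 marks -0.1194070269021239 70.61406066156118 dot -0.12920595174005456
-0.07 home [562.79494806  38.97151171] tab rel -0.8853162521733748 40.86637118230979 key rel -78.17539805951603 -8.826704866447697 cap 108.20398522442729 marks 0.08074060701978425 70.79904127942916 dot -0.3306858491801279
mid [565.24294772  73.88579671] key [486.64163632  70.54851838] tab [564.77011031  79.79972269]
```

```bash

python3 -m jog '[[[0.26,0.45,0],[0,0,-0.038],1],[[0.53,0.9,0],[0,0,-0.076],1],[[0.53,0.9,0],[0,0,-0.076],1]]' | tail -3
python3 -m jog '[[[0.26,0.45,0],[0,0,-0.038],1],[[0.53,0.9,0],[0,0,-0.076],1],[[0.53,0.9,0],[0,0,-0.076],1]]' >/dev/null
python3 -m jog '[[[0.26,0.45,0],[0,0,0],1],[[0.53,0.9,0],[0,0,0],1],[[0.53,0.9,0],[0,0,0],1]]' >/dev/null
python3 -m jog '[[[0.26,0.45,0],[0,0,0],1],[[0.53,0.9,0],[0,0,0],1],[[0.53,0.9,0],[0,0,0],1]]' >/dev/null
python3 -m jog '[[[0.26,0.45,0],[0,0,0],1],[[0.53,0.9,0],[0,0,0],1],[[0.53,0.9,0],[0,0,0],1]]' >/dev/null
python3 -m jog '[[[0.26,0.45,0],[0,0,0],1],[[0.53,0.9,0],[0,0,0],1],[[0.53,0.9,0],[0,0,0],1]]' >/dev/null
python3 -m jog '[[[0.26,0.45,0],[0,0,0],1],[[0.53,0.9,0],[0,0,0],1],[[0.53,0.9,0],[0,0,0],1]]' >/dev/null
python3 -m jog '[[[0.26,0.45,0],[0,0,0],1],[[0.53,0.9,0],[0,0,0],1],[[0.53,0.9,0],[0,0,0],1],[[0.53,0.9,0],[0,0,0],1]]'
python3 - <<'E'
from h import *
s=read_state(); print(s)
d=grab('wrist','w1.png'); print(np.array(d['R']),d['t'])
E
```

```text
contact_force: [0.3, -2.0, -0.4]
gripper_width: 44.1
grasp_force: 0.0
clock: 2.6
position: [567.8, 111.0, 200.4]
ee_rot: [0.043, 0.999, -0.001, -0.001]
contact_force: [-0.4, -0.1, -0.5]
gripper_width: -0.0
grasp_force: 0.0
{'clock': 2.6, 'joints': array([ 4.72799160e-01,  3.08117518e-01, -1.09344997e-01, -7.77014147e-05,
       -1.15575928e+00, -2.13017335e+00]), 'joint_vel': array([-0.0199306 , -0.03533023, -0.03526676, -0.00262993, -0.00582921,
       -0.00234392]), 'joint_efforts': array([ 7.64458179e-01, -3.42320108e+01,  1.91012710e+01,  4.17834431e+00,
        6.31606230e-02, -1.88486755e-02]), 'position': array([567.84563615, 110.98420839, 200.37078055]), 'ee_rot': array([ 4.32910749e-02,  9.99061765e-01, -5.67555586e-04, -1.07231645e-03]), 'contact_force': array([-0.35590218, -0.0597888 , -0.54566334]), 'wrist_torque': array([-0.06709564,  0.04237407, -0.03680684]), 'grasp_force': 0.0, 'gripper_width': -0.04163846760502007}
[[ 8.79786553e-02  9.96121895e-01 -9.62162448e-04]
 [ 9.60557875e-01 -8.45817256e-02  2.64904701e-01]
 [ 2.63795992e-01 -2.42301721e-02 -9.64274117e-01]] [-159.72200039 -569.29744379  231.16365993]
```

View pics/w1.png

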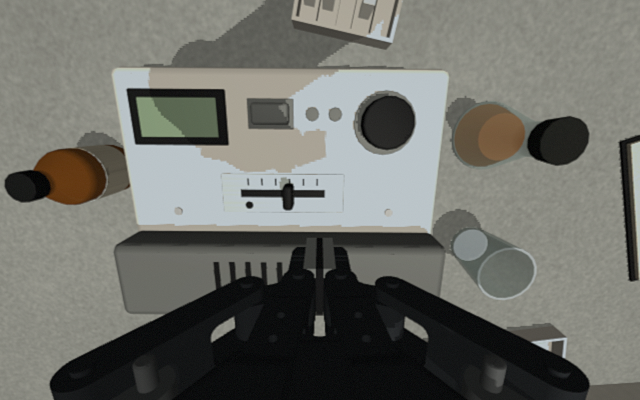

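The wrist view shows the tab at (288,195), the slot from (241,193) to (325,194), the dot at (250,205) and the key at (270,113). The shut fingertips are at about (320,260). I'll cross-check the home point from this view.

```bash
python3 - <<'E'
from h import *
d=grab('wrist')
a,b=ray(d,325.5,194,85)[:2],ray(d,240.5,193,85)[:2]; dy=a-b; print(a,b,np.linalg.norm(dy),-np.arctan2(dy[0],dy[1]))
Y=dy/np.linalg.norm(dy);X=np.array([Y[1],-Y[0]]);m=(a+b)/2
print('mid',m,'home',m-35*Y)
k=ray(d,270,113,93)[:2];print('key',k,(k-m)@X,(k-m)@Y)
t=ray(d,288.5,194,99)[:2]; print('tab',t,(t-m)@X,(t-m)@Y+35)
for u in(288,):print(pt(d,u,190),pt(d,270,113))
print([ (u,pt(d,u,262).round(0).tolist()) for u in range(284,360,6)])
E
```

```text
[569.09867948 116.01456619] [560.24003811  28.52719388] 87.93472488411844 -0.1009122878649547
mid [564.6693588   72.27088003] home [561.14342012  37.44893643]
key [485.00423571  70.80230027] -79.11189432069408 -9.486661165290062
tab [562.48526221  79.70420141] -2.9218263859231364 42.17547734426177
[556.08238684  81.12662695 109.93375579] [485.0578138   70.97064819  94.04947875]
[(284, [622.0, 71.0, 126.0]), (290, [559.0, 97.0, 254.0]), (296, [558.0, 100.0, 255.0]), (302, [559.0, 103.0, 255.0]), (308, [555.0, 106.0, 263.0]), (314, [556.0, 109.0, 262.0]), (320, [556.0, 111.0, 263.0]), (326, [556.0, 114.0, 263.0]), (332, [556.0, 116.0, 262.0]), (338, [561.0, 119.0, 255.0]), (344, [560.0, 122.0, 255.0]), (350, [627.0, 134.0, 126.0]), (356, [628.0, 139.0, 125.0])]
```

```bash

python3 -m jog '[[[0,0,-0.3],[0,0,0],1],[[0,0,-0.6],[0,0,0],1],[[0,0,-0.6],[0,0,0],1]]' >/dev/null
python3 -m jog '[[[0,0,-0.2],[0,0,0],1],[[0,0,-0.35],[0,0,0],1],[[0,0,-0.45],[0,0,0],1],[[0,0,-0.45],[0,0,0],1],[[0,0,-0.45],[0,0,0],1]]'
python3 -m jog '[[[-0.003,-0.03,0],[0,0,0],1],[[-0.005,-0.06,0],[0,0,0],1],[[-0.007,-0.08,0],[0,0,0],1],[[-0.007,-0.08,0],[0,0,0],1]]'
python3 -m jog '[[[-0.002,-0.02,0],[0,0,0],1],[[-0.002,-0.02,0],[0,0,0],1]]'
python3 -m jog '[[[-0.002,-0.02,0],[0,0,0],1],[[-0.002,-0.02,0],[0,0,0],1]]'
python3 -m jog '[[[-0.002,-0.02,0],[0,0,0],1],[[-0.002,-0.02,0],[0,0,0],1]]'
python3 -c "
from h import *
d=grab('wrist','w2.png')"
```

```text
clock: 3.5
position: [568.3, 111.5, 97.7]
ee_rot: [0.043, 0.999, 0.0, 0.001]
contact_force: [0.0, 0.7, 0.1]
gripper_width: 0.0
grasp_force: 0.0
clock: 3.9
position: [566.9, 103.4, 96.8]
ee_rot: [0.043, 0.999, 0.0, 0.0]
contact_force: [-0.8, -0.7, -0.7]
gripper_width: 0.3
grasp_force: 0.0
clock: 4.1
position: [566.6, 101.6, 96.5]
ee_rot: [0.043, 0.999, -0.0, -0.0]
contact_force: [-1.0, -0.0, 0.6]
gripper_width: -0.4
grasp_force: 0.0
clock: 4.3
position: [566.4, 99.6, 96.4]
ee_rot: [0.043, 0.999, -0.0, -0.0]
contact_force: [-0.2, -0.1, 0.2]
gripper_width: 0.0
grasp_force: 0.0
clock: 4.5
position: [566.2, 97.5, 96.5]
ee_rot: [0.043, 0.999, -0.0, -0.0]
contact_force: [0.1, -0.5, 1.0]
gripper_width: 0.0
grasp_force: 0.0
```

View pics/w2.png

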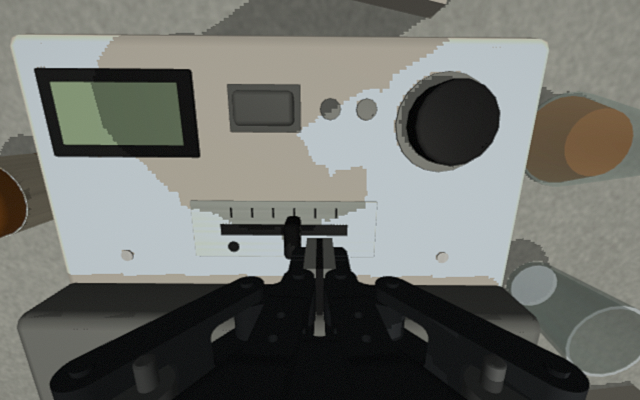

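The wrist view shows the tab at (292,237) and the fingertips just to its right, from x≈305 to 335. There is a gap of only a few mm, so I'll push gently toward home.

```bash

for i in 1 2 3 4 5 6; do python3 -m jog '[[[-0.002,-0.02,0],[0,0,0],1],[[-0.002,-0.02,0],[0,0,0],1]]' | grep -E 'pos|contact'; done
```

```text
position: [566.0, 95.5, 96.5]
contact_force: [0.9, -1.2, 0.2]
position: [565.8, 93.5, 96.5]
contact_force: [-0.8, 0.3, -0.8]
position: [565.7, 91.5, 96.5]
contact_force: [0.1, 0.1, 0.5]
position: [565.4, 89.6, 96.5]
contact_force: [0.0, -0.1, 0.1]
position: [565.2, 87.5, 96.5]
contact_force: [0.9, 0.1, -0.2]
position: [565.0, 85.5, 96.5]
contact_force: [-0.2, -0.5, -0.4]
```

```bash
python3 -c "
from h import *
d=grab('wrist','w3.png')
f=cv2.imread('pics/w3.png')[180:300,180:420]; cv2.imwrite('pics/w3c.png',cv2.resize(f,None,fx=3,fy=3))"
```

```text
(no output)
```

View pics/w3c.png

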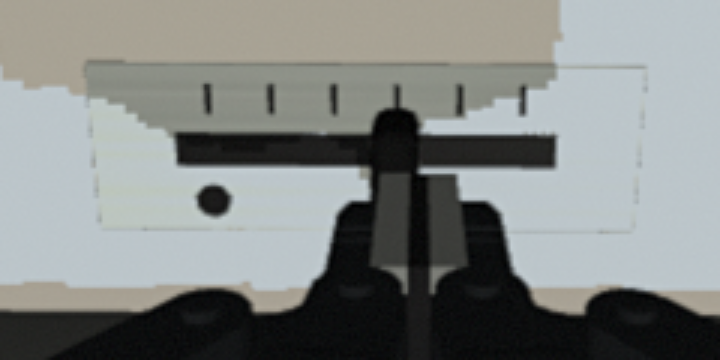

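The crop shows the tab at the fourth mark (x≈397), so it is still at the third click. The fingers at x≈372–465 appear behind it. I'll check where the TCP projects and the depths.

```bash
python3 - <<'E'
from h import *
d=grab('wrist'); s=read_state(); R=np.array(d['R']);t=np.array(d['t']).ravel()
def pr(p):
    c=R@np.array(p)+t; return (d['cx']+d['fx']*c[0]/c[2],d['cy']+d['fy']*c[1]/c[2])
p=s['position'];print(p,'cam',-R.T@t); u=pr(p);print('tcp px',u,'crop',(u[0]-180)*3,(u[1]-180)*3)
for dz in (0,10,20,40):print(pr(p+[0,0,dz]),pr(p+[-11,0,dz]))
for v in (220,226,232,236,240,244,250,258,266):print(v,[pt(d,c,v).round(0).astype(int).tolist() for c in (306,312,326,332)])
E
```

```text
[565.11216208  85.66678897  96.51818888] cam [496.77678864  91.02036065 269.5480297 ]
tcp px (np.float64(320.1188571502874), np.float64(234.08250759940051)) crop 420.3565714508622 162.24752279820154
(np.float64(320.1188571502874), np.float64(234.08250759940051)) (np.float64(318.6083132338562), np.float64(217.94313280751726))
(np.float64(320.17783561267663), np.float64(240.1405423766142)) (np.float64(318.58389163616624), np.float64(223.20210284596894))
(np.float64(320.2436716871989), np.float64(246.90296399450767)) (np.float64(318.5565794724803), np.float64(229.08353011101602))
(np.float64(320.4013302655447), np.float64(263.0970306394026)) (np.float64(318.49095507608007), np.float64(243.21514995183824))
220 [[554, 78, 99], [553, 82, 102], [559, 90, 87], [560, 94, 86]]
226 [[555, 78, 108], [554, 82, 110], [563, 90, 87], [564, 94, 87]]
232 [[558, 78, 109], [558, 81, 109], [568, 89, 88], [568, 94, 87]]
236 [[561, 78, 109], [561, 81, 109], [571, 89, 87], [571, 93, 87]]
240 [[563, 77, 109], [553, 82, 134], [554, 90, 134], [554, 93, 135]]
244 [[565, 77, 110], [553, 83, 140], [553, 89, 140], [554, 92, 139]]
250 [[553, 80, 146], [553, 83, 147], [554, 89, 145], [554, 92, 146]]
258 [[553, 80, 154], [553, 83, 155], [553, 89, 155], [554, 92, 154]]
266 [[553, 81, 162], [553, 83, 162], [553, 89, 163], [554, 91, 161]]
```

```bash
python3 - <<'E'
from h import *
d=grab('scene','s1.png')
f=cv2.imread('pics/s1.png')[60:260,240:440]; cv2.imwrite('pics/s1c.png',cv2.resize(f,None,fx=3,fy=3,interpolation=cv2.INTER_CUBIC))
R=np.array(d['R']);t=np.array(d['t']).ravel();s=read_state()
c=R@s['position']+t; print((d['cx']+d['fx']*c[0]/c[2]-240)*3,(d['cy']+d['fy']*c[1]/c[2]-60)*3)
E
```

```text
306.3519065463155 406.37457066366085
```

View pics/s1c.png

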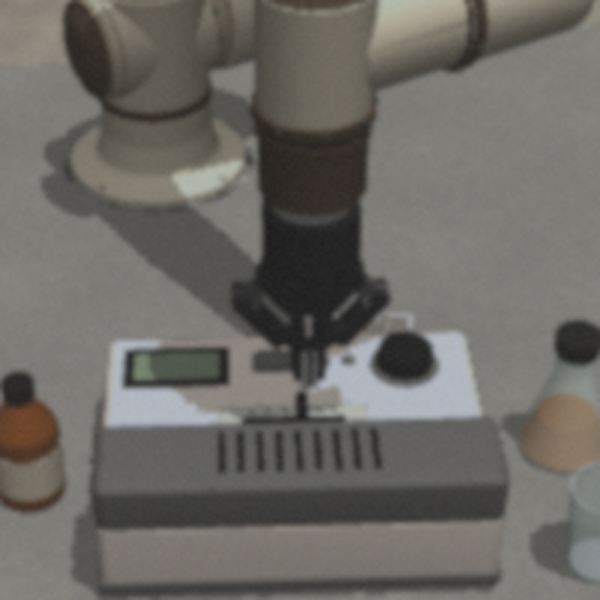

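The scene crop shows the fingertips ending at about (310,380), but the reported TCP projects to (306,406). Both views therefore put the real tips about 33 mm above the reported TCP, and they passed over the tab. I'll back off left and lower them, watching the force.

```bash

python3 -m jog '[[[0.006,0.07,0],[0,0,0],1],[[0.011,0.13,0],[0,0,0],1],[[0.011,0.13,0],[0,0,0],1]]' | grep -E 'pos|contact'
python3 -m jog '[[[0,0,-0.08],[0,0,0],1],[[0,0,-0.16],[0,0,0],1],[[0,0,-0.16],[0,0,0],1]]' | grep -E 'pos|contact'
for i in 1 2 3 ; do python3 -m jog '[[[0,0,-0.03],[0,0,0],1],[[0,0,-0.06],[0,0,0],1],[[0,0,-0.06],[0,0,0],1]]' | grep -E 'pos|contact'; done
python3 - <<'E'
from h import *
d=grab('wrist')
for v in range(228,264,2):print(v,[pt(d,c,v).round(0).astype(int).tolist() for c in (290,312,326,332)])
print([(c,pt(d,c,262).round(0).astype(int).tolist()) for c in range(296,346,4)])
E
```

```text
position: [566.4, 99.8, 96.5]
contact_force: [0.3, -0.5, -0.0]
position: [564.9, 98.2, 78.6]
contact_force: [-0.2, -1.0, -0.2]
position: [566.0, 98.6, 74.1]
contact_force: [1.0, 0.4, 0.4]
position: [566.2, 98.8, 68.3]
contact_force: [-0.1, 0.5, 0.0]
position: [566.3, 99.0, 62.1]
contact_force: [0.4, 0.8, -1.2]
228 [[552, 84, 87], [553, 96, 86], [554, 103, 86], [553, 107, 87]]
230 [[553, 83, 87], [554, 96, 87], [554, 103, 87], [554, 107, 88]]
232 [[554, 83, 86], [555, 95, 87], [556, 103, 86], [556, 106, 86]]
234 [[555, 83, 87], [556, 95, 86], [557, 103, 87], [557, 106, 86]]
236 [[554, 84, 92], [557, 95, 87], [558, 103, 87], [558, 106, 87]]
238 [[554, 84, 94], [554, 96, 98], [555, 103, 98], [555, 106, 97]]
240 [[554, 84, 97], [554, 96, 100], [555, 103, 100], [555, 106, 100]]
242 [[554, 85, 100], [554, 96, 102], [554, 103, 103], [555, 106, 102]]
244 [[555, 85, 102], [554, 96, 105], [555, 103, 104], [555, 106, 104]]
246 [[554, 85, 105], [554, 96, 108], [555, 103, 108], [555, 106, 107]]
248 [[555, 85, 105], [554, 96, 110], [554, 103, 110], [555, 105, 110]]
250 [[556, 85, 107], [554, 96, 111], [555, 103, 112], [555, 105, 112]]
252 [[556, 85, 108], [554, 96, 114], [555, 103, 114], [555, 105, 114]]
254 [[557, 85, 108], [554, 96, 117], [555, 102, 115], [555, 105, 116]]
256 [[558, 85, 108], [554, 96, 119], [555, 102, 119], [555, 105, 119]]
258 [[559, 85, 108], [554, 96, 120], [555, 102, 119], [555, 105, 120]]
260 [[560, 85, 108], [554, 96, 122], [555, 102, 123], [555, 105, 122]]
262 [[558, 86, 115], [554, 96, 124], [555, 102, 124], [554, 105, 125]]
[(296, [558, 89, 116]), (300, [558, 90, 116]), (304, [558, 92, 116]), (308, [554, 95, 125]), (312, [554, 96, 124]), (316, [554, 98, 124]), (320, [555, 100, 123]), (324, [554, 101, 124]), (328, [555, 103, 124]), (332, [554, 105, 125]), (336, [559, 107, 116]), (340, [559, 109, 117]), (344, [559, 110, 117])]
```

Tips are now at z≈96, which is tab height. I'll push slowly toward home.

```bash

for i in 1 2 3 4 5 6 7 8; do python3 -m jog '[[[-0.002,-0.02,0],[0,0,0],1],[[-0.002,-0.02,0],[0,0,0],1]]' | grep -E 'pos|contact'; done
```

```text
position: [566.2, 98.1, 62.3]
contact_force: [0.1, 7.3, -2.7]
position: [566.0, 95.8, 62.3]
contact_force: [0.6, 2.3, -1.8]
position: [565.3, 92.3, 62.5]
contact_force: [-0.2, 0.4, 0.7]
position: [565.0, 89.8, 62.6]
contact_force: [0.5, -0.1, -0.4]
position: [565.0, 88.1, 62.6]
contact_force: [-0.3, 0.2, 0.3]
position: [564.9, 86.4, 62.5]
contact_force: [0.9, 0.7, 0.5]
position: [564.9, 85.0, 62.6]
contact_force: [0.8, 1.7, -0.1]
position: [565.0, 84.2, 62.6]
contact_force: [-0.2, 7.3, -0.1]
```

```bash

for i in 1 2 3 4 5 6 7 8 9 10 11; do python3 -m jog '[[[-0.002,-0.02,0],[0,0,0],1],[[-0.002,-0.02,0],[0,0,0],1]]' | grep -E 'pos|contact'|tr '\n' ' ';echo; done
```

```text
position: [564.7, 82.0, 62.6] contact_force: [0.4, 3.3, -0.4] 
position: [564.2, 78.6, 62.6] contact_force: [-0.1, -0.6, 0.1] 
position: [563.7, 76.0, 62.4] contact_force: [0.1, -0.4, 0.1] 
position: [563.6, 74.1, 62.4] contact_force: [-0.1, -0.4, -0.0] 
position: [563.5, 72.4, 62.5] contact_force: [-0.2, 0.2, -0.8] 
position: [563.5, 71.0, 62.6] contact_force: [-0.5, 1.8, -1.0] 
position: [563.5, 70.2, 62.6] contact_force: [-1.1, 6.2, 0.2] 
position: [563.2, 67.9, 62.6] contact_force: [0.1, 3.5, -1.1] 
position: [562.7, 64.4, 62.6] contact_force: [-0.0, -0.0, -0.3] 
position: [562.3, 61.9, 62.4] contact_force: [0.2, -0.7, 0.4] 
position: [562.2, 60.1, 62.4] contact_force: [0.1, 0.3, 0.6]
```

```bash

python3 -m jog '[[[0.003,0.04,0],[0,0,0],1],[[0.003,0.04,0.2],[0,0,0],1],[[0.003,0.04,0.45],[0,0,0],1],[[0.003,0.04,0.45],[0,0,0],1]]' | grep -E 'pos|contact'
python3 -m jog '[[[-0.4,0.04,0],[0,0,0],1],[[-0.77,0.06,0],[0,0,0],1],[[-0.77,0.06,0],[0,0,0],1],[[-0.77,0.06,0],[0,0,0],1],[[-0.77,0.06,0],[0,0,0],1]]' | grep -E 'pos|contact'
python3 - <<'E'
from h import *
d=grab('wrist','w4.png')
R=np.array(d['R']);t=np.array(d['t']).ravel()
for q in (0,14,42):
  p=np.array([561.7+.087*q,38.3+.996*q,109]);c=R@p+t;print(q,d['cx']+d['fx']*c[0]/c[2],d['cy']+d['fy']*c[1]/c[2])
d=grab('top','t4.png')
g=d['frame'].max(2)
R=np.array(d['R']);t=np.array(d['t']).ravel()
ys,xs=np.where((g[184:200,268:322]<60)); print(np.bincount(xs))
for q in (0,14,42):
  p=np.array([561.7+.087*q,38.3+.996*q,109]);c=R@p+t;print(q,d['cx']+d['fx']*c[0]/c[2]-268)
E
```

```text
position: [565.3, 65.6, 111.1]
contact_force: [0.5, 1.2, 0.3]
position: [486.8, 71.1, 107.7]
contact_force: [-0.1, 0.1, -1.4]
0 283.3003081276509 336.3328603835972
14 302.9334129670493 336.31282373236684
42 342.1962363736046 336.27275388578107
[ 0  0  0  0  0  0  0  1  3  3  3  3  3  3  3  3  3  3  2  2  2  3  2  3
  3  3  3  3  3  3  3  3  3  2  2  3  3  3  3  3  3  3  6 12 13 12  9  4]
0 44.16396537266672
14 37.17066511514679
42 23.203147497906798
```

View pics/w4.png

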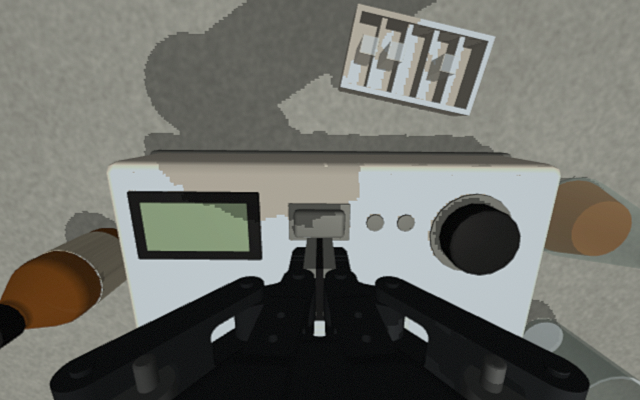

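The lever is home: the top view shows it at column 44, where home is predicted. The fingers stand over the key at (319,222). Pressing next.

```bash

python3 -m jog '[[[-0.01,0,-0.2],[0,0,0],1],[[-0.01,0,-0.35],[0,0,0],1],[[-0.01,0,-0.43],[0,0,0],1],[[-0.01,0,-0.43],[0,0,0],1],[[-0.01,0,-0.43],[0,0,0],1]]' | grep -E 'pos|contact'|tr '\n' ' ';echo
for i in 1 2 3 4 5 6 7 ; do python3 -m jog '[[[0,0,-0.01],[0,0,0],1],[[0,0,-0.01],[0,0,0],1]]' | grep -E 'pos|contact'|tr '\n' ' ';echo; done
```

```text
position: [485.3, 70.8, 64.7] contact_force: [0.4, 0.0, -0.1] 
position: [485.1, 70.9, 64.0] contact_force: [-1.3, 0.1, 0.5] 
position: [485.1, 70.9, 63.0] contact_force: [0.9, -0.3, 2.4] 
position: [485.1, 70.9, 61.8] contact_force: [-0.7, 0.1, 2.9] 
position: [485.1, 70.9, 60.7] contact_force: [-0.0, 1.0, 2.9] 
position: [485.1, 70.9, 59.6] contact_force: [0.7, -0.5, 3.0] 
position: [485.1, 70.9, 58.7] contact_force: [0.6, 0.1, 3.9] 
position: [485.1, 70.9, 58.2] contact_force: [-1.2, 0.9, 8.8]
```

```bash

python3 -m jog '[[[0,0,0],[0,0,0],1],[[0,0,0],[0,0,0],1],[[0,0,0.1],[0,0,0],1],[[0,0,0.3],[0,0,0],1],[[0,0,0.52],[0,0,0],1],[[0,0,0.52],[0,0,0],1]]' | grep -E 'pos|contact'|tr '\n' ' ';echo
python3 -m jog '[[[0.3,-0.3,0],[0,0,0],1],[[0.6,-0.6,0],[0,0,0],1],[[0.74,-0.65,0],[0,0,0],1],[[0.74,-0.65,0],[0,0,0],1],[[0.74,-0.65,0],[0,0,0],1]]' | grep -E 'pos|contact'|tr '\n' ' ';echo
python3 -m jog '[[[0,0,-0.2],[0,0,0],1],[[0,0,-0.35],[0,0,0],1],[[0,0,-0.46],[0,0,0],1],[[0,0,-0.46],[0,0,0],1],[[0,0,-0.46],[0,0,0],1]]' | grep -E 'pos|contact'|tr '\n' ' ';echo
```

```text
position: [485.7, 71.1, 111.8] contact_force: [0.8, -0.0, -0.1] 
position: [557.2, 5.4, 108.1] contact_force: [-0.6, 0.4, 0.7] 
position: [558.6, 6.1, 63.8] contact_force: [0.1, 0.8, 0.3]
```

```bash

for i in 1 2 3 4 5 6 7 8 9 10 11 12 13 14 15; do python3 -m jog '[[[0.002,0.02,0],[0,0,0],1],[[0.002,0.02,0],[0,0,0],1]]' | grep -E 'pos|contact'|tr '\n' ' ';echo; done
```

```text
position: [559.4, 8.1, 64.4] contact_force: [0.0, -0.5, -0.2] 
position: [559.3, 10.0, 63.9] contact_force: [0.5, -0.3, -0.3] 
position: [559.4, 11.9, 63.6] contact_force: [-0.5, -1.0, 0.2] 
position: [559.6, 13.9, 63.5] contact_force: [0.0, -0.0, 0.0] 
position: [559.7, 15.9, 63.5] contact_force: [0.5, -0.8, 0.6] 
position: [560.0, 17.9, 63.5] contact_force: [0.2, 0.3, 0.1] 
position: [560.1, 19.9, 63.5] contact_force: [-0.8, -1.3, -0.3] 
position: [560.1, 20.9, 63.5] contact_force: [0.4, -3.7, -0.3] 
position: [560.3, 22.6, 63.5] contact_force: [0.0, -3.4, 1.7] 
position: [560.6, 25.4, 63.5] contact_force: [0.3, -1.7, 1.2] 
position: [561.0, 28.3, 63.5] contact_force: [-0.5, -0.2, 0.3] 
position: [561.3, 30.4, 63.5] contact_force: [0.2, 0.5, -0.8] 
position: [561.4, 32.1, 63.5] contact_force: [0.1, 0.3, 0.5] 
position: [561.5, 33.9, 63.5] contact_force: [-0.2, -0.0, -0.7] 
position: [561.5, 34.8, 63.5] contact_force: [-0.3, -4.1, -0.2]
```

```bash

for i in 1 2 3 4 5 6 7 8 9; do python3 -m jog '[[[0.002,0.02,0],[0,0,0],1],[[0.002,0.02,0],[0,0,0],1]]' | grep -E 'pos|contact'|tr '\n' ' ';echo; done
```

```text
position: [561.7, 36.5, 63.5] contact_force: [0.5, -4.6, 0.9] 
position: [562.0, 39.4, 63.5] contact_force: [0.0, -1.1, 1.5] 
position: [562.5, 42.3, 63.5] contact_force: [0.4, 0.1, 0.3] 
position: [562.7, 44.4, 63.5] contact_force: [0.5, 0.9, -0.0] 
position: [562.8, 46.2, 63.5] contact_force: [0.4, 0.4, 0.4] 
position: [562.9, 47.9, 63.5] contact_force: [-0.2, -0.3, 0.5] 
position: [562.9, 48.8, 63.5] contact_force: [0.8, -4.3, -0.1] 
position: [563.0, 50.4, 63.5] contact_force: [0.7, -3.5, 0.8] 
position: [563.4, 53.3, 63.5] contact_force: [0.2, -0.5, 0.6]
```

```bash

for i in 1 2; do python3 -m jog '[[[0.002,0.02,0],[0,0,0],1],[[0.002,0.02,0],[0,0,0],1]]' | grep -E 'pos|contact'|tr '\n' ' ';echo; done
python3 -m jog '[[[-0.005,-0.06,0],[0,0,0],1],[[-0.005,-0.08,0.1],[0,0,0],1],[[-0.005,-0.08,0.4],[0,0,0],1],[[-0.005,-0.08,0.7],[0,0,0],1],[[-0.005,-0.08,0.7],[0,0,0],1]]' | grep -E 'clock|pos|contact'
python3 -m jog '[[[-0.5,0,0],[0,0,0],1],[[-0.9,0,0],[0,0,0],1],[[-0.9,0,0],[0,0,0],1],[[-0.9,0,0],[0,0,0],1]]' | grep -E 'clock|pos|contact'
python3 - <<'E'
from h import *
d=grab('top','t5.png')
g=d['frame'].max(2)
R=np.array(d['R']);t=np.array(d['t']).ravel()
ys,xs=np.where((g[184:200,268:322]<60)); print(np.bincount(xs))
for q in (28,42,56):
  p=np.array([561.7+.087*q,38.3+.996*q,109]);c=R@p+t;print(q,d['cx']+d['fx']*c[0]/c[2]-268)
E
```

```text
position: [563.9, 56.3, 63.5] contact_force: [-1.1, 0.2, -0.4] 
position: [564.1, 58.4, 63.5] contact_force: [0.1, -0.3, -0.3] 
clock: 21.45
position: [566.8, 50.2, 139.1]
contact_force: [0.4, -1.1, 1.7]
clock: 21.85
position: [473.2, 49.7, 134.3]
contact_force: [0.2, -0.1, 0.3]
[ 0  0  0  0  0  0  0  1  3  3  3  3  3  3  3  3  3  3  2  2  2  7 11 12
 12 11  4  3  3  3  3  3  2  2  2  3  2  3  3  3  3  3  3  3  5  4  3  2]
28 30.18372871778007
42 23.203147497906798
56 16.22891278865518
```

The lever is at the third click: column 23.3, where 23.2 was predicted. The key is up and the arm is clear, so I'm handing in.

```bash
python3 -c "
from bench import *
print(job_done())"
```

```text
the job is handed in; nothing more can be done
None
```

The job is handed in: I pushed the lever home, pressed the zero key fully down there and let it up, then pushed the lever three clicks back; the last top view shows it at the third click, with the arm clear and no contact felt with the glassware or rack.

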